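# Sort pipe offcuts with a one-piece scoop

## Task

With the yellow-handled scoop, which holds one piece of pipe at a time, scoop the copper piece out of the green tray, lift it and tip it into the orange crate from just above the rim; then do the same with the bright aluminium piece into the blue crate. Leave the dark steel piece in the tray and the other things on the bench where they are, never touch a piece of pipe with the arm or gripper, and finally stand the empty scoop upright on the bench.

Things in the scene. Friction and masses are not known exactly. Their poses are not given: they have to be found in the camera images.
- scoop: Steel scoop, 250 g, standing flat. Origin: underside, below the handle; x forward to the scooping edge, z up. Yellow upright handle 22 (x) by 40 mm (y), centred on the origin, top at z = 135 mm. Base 82 mm wide, from x = -31, 3 mm thick. Pocket from the back wall (x = 16 to 20 mm, 28 high) to a cross ridge (x = 55.5 to 59.5 mm, 5.5 high); side walls 14 high, 76 mm apart, end at x = 48 mm.
- scoop_grip (a point): Point to grip: centre of the handle, 108 mm above the scoop's underside.
- scoop_pocket (a point): Where the centre of a piece lies when in the pocket (5 mm play fore and aft, 6 mm to the sides): 41 mm ahead of the handle's axis, 19 mm above the underside. The ridge ahead of it stands 2.5 mm above the pocket's floor: a piece stays in while the scoop tilts nose down up to 25 degrees, and rolls out forward over the ridge and ramp beyond 33 degrees (45 to 50 is sure).
- scoop_edge (a point): Middle of the scooping edge, 84 mm ahead of the handle's axis, at the underside. The edge is 1.6 mm thick and 82 mm wide; from it a ramp rises to the top of the ridge (x = 59 mm).
- tray: Green metal tray fixed to the bench, three pipe pieces in it side by side 110 mm apart in chance order. Origin on the bench; x points from the open front to the stop rollers, y left. Plate 3 mm thick, x = -60 to +110, y = -175 to +175 mm; side rails 22 high. Stop: three free-turning black rollers end to end along y, axis at x = 60, 22 mm high, radius 8 mm; scoop edge and ridge pass under.
- tray_stop (a point): Middle of the rollers' near face, 52 mm ahead of the tray's origin, at the plate's top. The scoop, pushed along tray x with its edge flat on the plate, drives a piece to the rollers, which hold it while ramp and ridge slide under it. It is in once the handle's axis is 57 mm before this face; at 52 mm it jams on the back wall. Back the scoop out 45 mm before lifting.
- copper_slug: Copper-coloured piece of copper pipe lying in the tray, its length across it, 32 mm in diameter, 64 mm long, its ends closed with dark plugs, about 170 g. It rolls. Origin at its centre, y axis along its length.
- alu_slug: Bright silver-grey piece of aluminium pipe lying in the tray, its length across it, 32 mm in diameter, 64 mm long, its ends closed with dark plugs, about 80 g. It rolls. Origin at its centre, y axis along its length.
- steel_slug: Dark, almost black piece of steel pipe lying in the tray, its length across it, 32 mm in diameter, 64 mm long, its ends closed with dark plugs, about 150 g. It rolls. Origin at its centre, y axis along its length. It must stay in the tray.
- orange_crate: Orange shallow open plastic crate fixed to the bench, outside 160 mm (x) by 140 mm (y), 55 mm high, walls 4 mm, floor 4 mm with 3 mm ribs that stop things rolling. Origin under its centre, z up. It may stand left or right of the tray. For the copper piece.
- blue_crate: Blue shallow open plastic crate fixed to the bench, outside 160 mm (x) by 140 mm (y), 55 mm high, walls 4 mm, floor 4 mm with 3 mm ribs that stop things rolling. Origin under its centre, z up. It may stand left or right of the tray. For the aluminium piece.
- brass_valve: Bystander: brass ball valve with red lever, 75 mm long, 59 mm high, behind the tray on its left. Origin under its middle.
- spanner: Bystander: steel spanner lying behind the right crate. Origin under its middle.
- magnet: Bystander: red round hand magnet with a black knob, 56 mm across, 60 mm high, right of the right crate. Origin under its middle.
- cleaner: Bystander: green bottle, 150 mm high, far right of the bench. Origin under its middle.
- tape: Bystander: yellow tape-measure case, 70 by 38 mm, 65 mm high, left of the robot. Origin under its middle.
- mug: Bystander: blue mug, 90 mm high, beyond the left crate. Origin under its middle.
There are look-alikes about, which are no part of the job. Several things have the shape of the copper_slug; the one meant has the colours described above.

How it is judged:
On the way, in this order (a step that is already met when the one before it is completed fails the run):
1. the copper piece lies in the scoop's pocket and the scoop is lifted clear (x of copper_slug in the frame of scoop_pocket between -0.013 and 0.013 m and y of copper_slug in the frame of scoop_pocket between -0.014 and 0.014 m and z of copper_slug in the frame of scoop_pocket between -0.01 and 0.01 m and height (world z) of scoop above 0.06 m), for 0.2 s.
2. the copper piece lies at rest in the orange crate, off the scoop (x of copper_slug in the frame of orange_crate between -0.078 and 0.078 m and y of copper_slug in the frame of orange_crate between -0.068 and 0.068 m and z of copper_slug in the frame of orange_crate between 0.004 and 0.044 m and linear speed of copper_slug below 0.05 m/s and contact force between copper_slug and scoop below 0.05 N), for 0.2 s.
3. the aluminium piece lies in the scoop's pocket and the scoop is lifted clear (x of alu_slug in the frame of scoop_pocket between -0.013 and 0.013 m and y of alu_slug in the frame of scoop_pocket between -0.014 and 0.014 m and z of alu_slug in the frame of scoop_pocket between -0.01 and 0.01 m and height (world z) of scoop above 0.06 m), for 0.2 s.
4. the aluminium piece lies at rest in the blue crate, off the scoop (x of alu_slug in the frame of blue_crate between -0.078 and 0.078 m and y of alu_slug in the frame of blue_crate between -0.068 and 0.068 m and z of alu_slug in the frame of blue_crate between 0.004 and 0.044 m and linear speed of alu_slug below 0.05 m/s and contact force between alu_slug and scoop below 0.05 N), for 0.2 s.
At the end, for the whole second after the job is handed in: Copper piece at rest on the orange crate's floor, aluminium piece on the blue crate's, both off the scoop; steel piece in the tray before the rollers; scoop free and still, upright within 4.5 degrees, its underside within 8 mm of bench height (all of step 2 and all of step 4 and x of steel_slug in the frame of tray between -0.06 and 0.06 m and y of steel_slug in the frame of tray between -0.17 and 0.17 m and height (world z) of steel_slug below 0.035 m and linear speed of steel_slug below 0.05 m/s and angle between scoop's own z axis and vertical below 0.08 rad and height (world z) of scoop below 0.008 m and linear speed of scoop below 0.02 m/s); the robot touches nothing.
It fails at once if the arm or gripper touches a piece of pipe (contact force between any of the arm, the fingers and copper_slug above 0.3 N or contact force between any of the arm, the fingers and alu_slug above 0.3 N or contact force between any of the arm, the fingers and steel_slug above 0.3 N).
It fails at once if the copper or aluminium piece moves faster than 1.8 m/s (thrown, or dropped from more than about 15 cm) (linear speed of any of copper_slug, alu_slug above 1.8 m/s).
It fails at once if a bystander on the bench is shifted by more than 30 mm (distance of any of brass_valve, spanner, magnet, cleaner, tape, mug from where it was at the start of the episode above 0.03 m).
It fails at once if the steel piece is lifted (height (world z) of steel_slug above 0.05 m).
It also fails if it takes over 72 s, if anything falls off the work surface, if the arm or the gripper's body presses on something with over 40 N, if the wrist force passes 120 N, or if a joint passes its speed limit or range.

## Robot

A 6-joint arm with a two-finger parallel gripper is mounted at the origin on the work surface. World frame = base frame: x ahead of the robot, y to its left, z up, the work surface at z = 0. Lengths are in m, angles in rad, forces in N, time in s.
With the tool pointing down it reaches from about 0.25 to 0.775 m from the base axis. Payload 4 kg.
Tool frame: the origin (TCP) lies midway between the tips of the shut fingers; the grasp point (between the pads) lies 19 mm behind it (robot.tcp_to_grasp is the distance from the TCP to the grasp point, in m); z points along the fingers, y is the line along which they close (so a half turn about z gives the same grasp; the last joint's range is limited). The gripper opens to 94 mm and grips with 3 to 60 N. Pads are 16 mm wide; open, the fingers measure 119 mm over their backs; the gripper's body (75 mm by 177 mm) begins 78 mm behind the grasp point.
Start: joints at [1.037, 0.087, 1.371, -0, 1.684, -0.103], TCP at [0.23, 0.5, 0.206] pointing down, gripper open.
Joint ranges: [-3.1, 3.1], [-0.76, 2.03], [0.27, 2.55], [-1.08, 4.22], [0.17, 2.65], [-2.57, 2.57]. Speed limits (rad/s): [2.79, 2.79, 3.14, 3.14, 3.14, 3.14].

## Interface

Orientations are given as [roll, pitch, yaw] about the fixed x, y, z axes, in that order (R = Rz(yaw) Ry(pitch) Rx(roll)).
In Python, from bench import robot, viewer gives the robot as it stands. The module is installed in compiled form; this text tells all that it offers.
- The arm moves only by the shell command python3 -m handwheel 'ROWS' [OPENING]. ROWS is JSON, a list of rows, each a list of 6 numbers: the shift along the tool's x, y, z in units of 0.2 m (1.0 is 0.2 m), then the turn, a rotation vector about the tool's x, y, z in units of 30 degrees (1.0 is 30 degrees). In form: [[x, y, z, wx, wy, wz], ...]. A call has 1 to 10 rows; each row is the pose to reach, as a shift and turn from the pose commanded when the call began, along the tool's axes at that moment; what a row does not reach only later rows make up. A row lasts 1/12 s, in which the tool goes at most 41.7 mm and 7.16 degrees, less where a joint would pass 70% of its speed; a pose out of reach is approached as far as the arm can. A call with a number of a shift or a turn outside -1 to 1 is refused whole. A call with a gripper value outside its range is refused whole. OPENING is the gripper's target within -1 to 1 (shut at 1, half-way at 0, fully open at -1), set as the call begins (- or left out, the last holds). The fingers move at their own pace and stop on an object; the grip force is fixed at half the most. Time passes only in rows, so rows that repeat a pose let the fingers close. It gives the time, the measured TCP pose, the force, the opening and the grip force at its end, in the units of the state.
- robot.get_obs(): the state, without advancing time (a new reading comes with each control period).
- viewer.snapshot(name): name is "side" or "top" or "wrist"; returns the picture (420x560x3 uint8, red, green, blue); there is no depth.
- viewer.calibration(name): a dict with "fx", "fy", "cx", "cy" (pixels), "R" (3x3) and "t" (3): a world point X has camera coordinates R X + t. Camera axes: x right, y down, z forward; pixel columns grow to the right and rows downward; lengths in m; the calibration is good to about 2 mm. A picture is of the moment at which its call begins: read the wrist's pose just before it. calibration takes no time and is no camera call; for the wrist camera it gives the pose at the moment of the call.
- robot.close_job(): hands the job in; it is judged then, once.
The state is a dict: "time": time; "joint_positions": joint angles; "qvel": joint speeds; "joint_torque": joint torques, N m; "tool_pos": TCP position; "ee_rot": TCP orientation; "wrist_force": force on the tool from outside, world axes, zero at the start; "wrist_torque": the same for the moment, N m; "width": finger opening in m; "finger_force": force on a finger pad.
Only numpy, scipy, OpenCV 4.12 (cv2) and the standard library are available. Lean on these libraries where they do the work, as an engineer would, in place of code of your own. Each camera call takes 0.05 s, during which the arm holds its last target. There are 200 camera calls.

## Working session

There is one attempt and no reset: what is moved stays moved. The work goes in short steps, Python scripts to look and compute and a shell command to move; the robot and the scene stay as the last step left them, time stands still between calls to the robot, and variables do not carry over. Pictures are saved under pics/ and viewed, at most 10 in all, crops included, and the job is handed in when it is done.

```bash
mkdir -p pics
python3 - <<'E'
from bench import robot, viewer
import cv2,numpy as np
o=robot.get_obs();print(o['time'],o['tool_pos'],o['ee_rot'],o['width'])
ims=[]
for n in("top","side","wrist"):
    im=viewer.snapshot(n);cv2.imwrite(f"pics/{n}0.png",im[:,:,::-1]);c=viewer.calibration(n);print(n,c['fx'],c['cx'],c['cy'],np.round(c['R'],3).tolist(),np.round(c['t'],3))
E
```

```text
0.0 [0.22940218 0.49926761 0.20432788] [-3.13942199e+00 -2.39771937e-04  2.71080916e+00] 0.09386100118440224
top 412.145208045343 278.9423748229128 212.24911657591744 [[0.007, -1.0, 0.005], [-0.976, -0.007, -0.219], [0.219, -0.003, -0.976]] [-0.01   0.583  1.157]
side 408.4703969462137 271.7539922680077 209.99048216058708 [[-0.981, -0.192, 0.02], [-0.116, 0.503, -0.857], [0.154, -0.843, -0.516]] [0.554 0.134 1.14 ]
wrist 362.3199756869355 276.82746615967164 209.03551137320437 [[0.418, 0.909, -0.001], [0.87, -0.4, 0.287], [0.261, -0.121, -0.958]] [-0.55  -0.031  0.393]
```

View pics/top0.png

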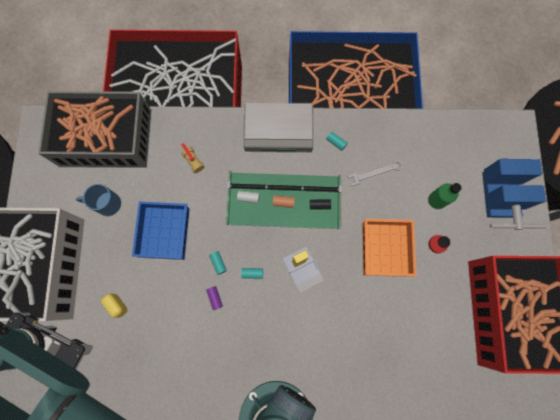

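View pics/side0.png

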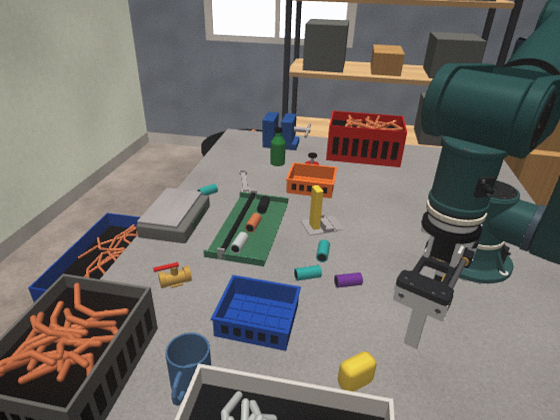

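The top view shows the tray at (228–340, 175–228), with alu at (248,197), copper at (284,202) and steel at (320,204). The blue crate is at (161,231), orange at (389,248), and the scoop handle at (300,259) with its base running down to (312,288). In the side view the handle is at (316,207).

Possible mix-ups:
- **Pipe shapes:** teal (337,141), (218,262) and (252,273); purple (214,298); dark steel (320,204); and the pipes in the bins.
- **Yellow:** the tape at (113,305) could be taken for the handle at (300,259).

I choose copper (284,202), alu (248,197) and the handle (300,259), and will check them in a crop.

```bash
cat > h.py <<'E'
import cv2,numpy as np
from bench import robot,viewer
from scipy.spatial.transform import Rotation as Ro
def ray(c,u,v):
    R=np.array(c['R']);t=np.array(c['t']);d=R.T@np.array([(u-c['cx'])/c['fx'],(v-c['cy'])/c['fy'],1]);return -R.T@t,d
def onz(c,u,v,z):
    p,d=ray(c,u,v);return p+d*(z-p[2])/d[2]
def proj(c,X):
    q=np.array(c['R'])@np.array(X)+c['t'];return np.array([c['fx']*q[0]/q[2]+c['cx'],c['fy']*q[1]/q[2]+c['cy']])
def tri(c1,p1,c2,p2):
    a,d=ray(c1,*p1);b,e=ray(c2,*p2)
    s=np.linalg.lstsq(np.c_[d,-e],b-a,rcond=None)[0];return (a+s[0]*d+b+s[1]*e)/2, np.linalg.norm(a+s[0]*d-b-s[1]*e)
def blob(im,lo,hi,box):
    h=cv2.cvtColor(im,cv2.COLOR_RGB2HSV);m=cv2.inRange(h,lo,hi);k=np.zeros_like(m);x0,y0,x1,y1=box;k[y0:y1,x0:x1]=m[y0:y1,x0:x1]
    cs,_=cv2.findContours(k,cv2.RETR_EXTERNAL,cv2.CHAIN_APPROX_NONE);return sorted(cs,key=cv2.contourArea)[::-1]
E
python3 - <<'E'
from h import *
T=cv2.imread('pics/top0.png')[:,:,::-1].copy();S=cv2.imread('pics/side0.png')[:,:,::-1].copy()
ct=viewer.calibration('top');cs=viewer.calibration('side')
def rep(n,lo,hi,box,z):
    c=blob(T,lo,hi,box)[0];(u,v),wh,a=cv2.minAreaRect(c);b=cv2.boxPoints(((u,v),wh,a))
    print(n,cv2.contourArea(c),np.round([u,v],1),onz(ct,u,v,z)[:2].round(4),[onz(ct,*p,z)[:2].round(3).tolist() for p in b]);return u,v
rep('orange',(5,150,100),(20,255,255),(350,210,430,285),.055)
rep('blue',(100,120,60),(125,255,255),(125,195,195,265),.055)
rep('copper',(3,90,90),(20,255,255),(265,190,305,212),.019)
rep('alu',(0,0,130),(180,60,255),(233,189,263,205),.019)
rep('handle',(20,150,120),(35,255,255),(280,240,320,280),.135)
rep('tray',(60,80,40),(90,255,255),(220,170,350,235),.003)
rep('steel',(0,0,0),(180,255,45),(306,196,335,212),.019)
cv2.imwrite('pics/crop1.png',np.hstack([cv2.resize(T[165:305,220:350],None,fx=3,fy=3,interpolation=2),cv2.resize(S[180:250,250:350],None,fx=4,fy=6,interpolation=2)])[:,:,::-1])
E
```

```text
orange 2658.0 [388.5 247. ] [ 0.4828 -0.3283] [[0.401, -0.25], [0.566, -0.257], [0.567, -0.409], [0.402, -0.398]]
blue 2651.0 [160.4 229.9] [0.5288 0.344 ] [[0.453, 0.421], [0.623, 0.417], [0.607, 0.265], [0.438, 0.273]]
copper 173.5 [283.  201.2] [ 0.628  -0.0183] [[0.616, 0.015], [0.647, 0.012], [0.64, -0.052], [0.609, -0.048]]
alu 184.5 [247.4 195.7] [0.6447 0.0921] [[0.633, 0.127], [0.664, 0.124], [0.656, 0.057], [0.625, 0.06]]
handle 1.0 [299.  261.5] [ 0.4302 -0.0611] [[0.434, -0.048], [0.434, -0.075], [0.426, -0.075], [0.426, -0.048]]
tray 3882.5 [283.5 207.3] [ 0.6126 -0.0202] [[0.56, 0.155], [0.676, 0.155], [0.666, -0.199], [0.55, -0.192]]
steel 36.5 [320.  206.5] [ 0.6121 -0.1328] [[0.617, -0.105], [0.617, -0.161], [0.608, -0.16], [0.607, -0.105]]
```

View pics/crop1.png

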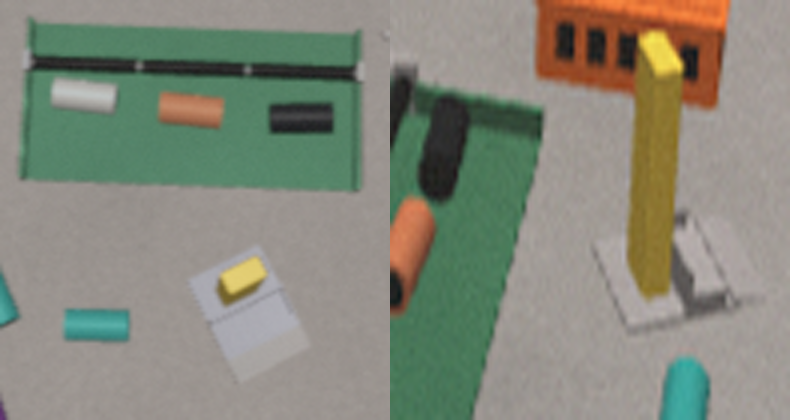

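The crop confirms the order white (alu), copper, black (steel). The scoop handle is at crop (240,272), with its edge towards the robot at crop (240–310, 345–382), so it points about −153° and must be turned round. Next I work out the camera mount and the move for a close look.

```bash
cat >> h.py <<'E'
def pose():
    o=robot.get_obs();return o,np.array(o['tool_pos']),Ro.from_euler('xyz',o['ee_rot'])
def go(target,psi,tilt=0):
    "shift (0.2 m) and turn (30 deg) left in tool axes to TCP target, tool y along psi (deg), leaned nose-down by tilt (deg)"
    o,p,R=pose();a=np.radians(psi)
    R2=Ro.from_rotvec(np.radians(tilt)*np.array([-np.sin(a),np.cos(a),0]))*Ro.from_euler('xyz',[np.pi,0,a+np.pi/2])
    print('t',round(o['time'],2),'q',np.round(o['joint_positions'],2),'tcp',p.round(4),'psi',round(np.degrees(R.as_euler('xyz')[2])-90,2))
    print('shift',(R.inv().apply(np.array(target)-p)/.2).round(4),'turn',((R.inv()*R2).as_rotvec(degrees=True)/30).round(4))
E
python3 - <<'E'
from h import *
o,p,R=pose();c=viewer.calibration('wrist');C=-np.array(c['R']).T@c['t']
print('cam in tool',R.inv().apply(C-p),'axis',R.inv().apply(np.array(c['R'])[2]),'xax',R.inv().apply(np.array(c['R'])[0]))
ct=viewer.calibration('top');print(onz(ct,300,255.7,.135))
for q in[(190,283),(260,247),(240,382),(310,345)]:print(onz(ct,q[0]/3+220,q[1]/3+165,.003).round(3))
go((.42,-.03,.3),-60)
E
```

```text
cam in tool [ 0.08321767  0.0003903  -0.17966785] axis [-2.87412176e-01  3.67071953e-04  9.57806926e-01] xax [ 1.09772390e-05  9.99999928e-01 -3.79948113e-04]
[ 0.44603423 -0.06391092  0.135     ]
[ 0.45  -0.02   0.003]
[ 0.487 -0.092  0.003]
[ 0.352 -0.071  0.003]
[ 0.389 -0.141  0.003]
t 0.15 q [ 1.04  0.09  1.37 -0.    1.68 -0.1 ] tcp [0.2295 0.4994 0.2046] psi 65.32
shift [-1.9708 -2.008  -0.4741] turn [-2.1000e-03  3.3000e-03  4.1772e+00]
```

```bash
python3 -m handwheel '[[-1,-0.77,-0.48,0,0,1],[-1,-0.77,-0.48,0,0,1],[-1,-0.77,-0.48,0,0,1],[-1,-0.77,-0.48,0,0,1],[-1,-0.77,-0.48,0,0,1],[-1,-0.77,-0.48,0,0,1],[-1,-0.77,-0.48,0,0,1]]' -1
python3 -m handwheel '[[-0.82,-0.11,0,0,0,1],[-0.82,-0.11,0,0,0,1],[-0.82,-0.11,0,0,0,1],[-0.82,-0.11,0,0,0,1],[-0.82,-0.11,0,0,0,1]]'
python3 -m handwheel '[[-0.77,0.31,0,0,0,1],[-0.77,0.31,0,0,0,1],[-0.77,0.31,0,0,0,1],[-0.77,0.31,0,0,0,1],[-0.77,0.31,0,0,0,1]]'
python3 -m handwheel '[[0,0,0,0,0,1],[0,0,0,0,0,1],[0,0,0,0,0,1],[0,0,0,0,0,1],[0,0,0,0,0,1],[0,0,0,0,0,1],[0,0,0,0,0,1]]'
python3 - <<'E'
from h import *
import json
o,p,R=pose();c=viewer.calibration('wrist');im=viewer.snapshot('wrist');cv2.imwrite('pics/w1.png',im[:,:,::-1])
json.dump({k:np.array(v).tolist() for k,v in c.items()},open('w1.json','w'));go((.443,-.067,.25),-153)
E
```

```text
time: 0.73
tool_pos: [0.3487, 0.2733, 0.3035]
ee_rot: [3.139, 0.002, 2.184]
wrist_force: [-0.2, 0.8, 0.4]
width: 0.0938
finger_force: 0.0
time: 1.15
tool_pos: [0.4263, 0.1238, 0.3005]
ee_rot: [-3.141, 0.003, 1.649]
wrist_force: [0.2, 1.2, -0.1]
width: 0.0941
finger_force: 0.0
time: 1.57
tool_pos: [0.5017, -0.023, 0.2993]
ee_rot: [-3.14, 0.003, 1.129]
wrist_force: [0.0, 0.3, -0.9]
width: 0.0941
finger_force: 0.0
time: 2.15
tool_pos: [0.4998, -0.0171, 0.3014]
ee_rot: [-3.141, 0.0, 0.62]
wrist_force: [-0.3, 0.3, 1.3]
width: 0.094
finger_force: 0.0
t 2.2 q [-0.15 -0.02  1.3   0.    1.87  0.8 ] tcp [ 0.4998 -0.0173  0.3014] psi -54.51
shift [-0.3755  0.0373  0.257 ] turn [-4.0000e-04  5.0000e-04  3.2829e+00]
```

View pics/w1.png

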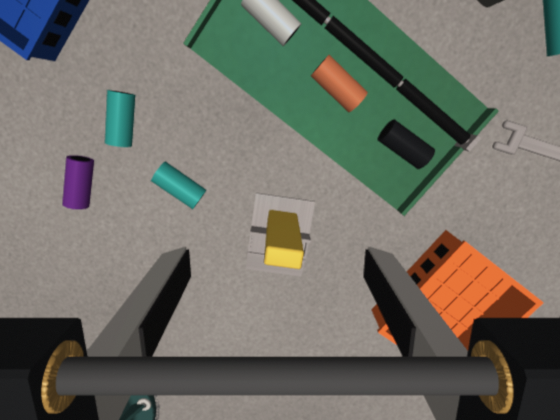

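The wrist view shows the scoop's handle top at about (284,257), with the base's back corners at (255,194) and (315,202). Copper is at (339,84), steel (407,144), alu (271,18), and the tray's front corners are at (186,43) and (404,212).

Run:
```python
from h import *
import json
c=json.load(open('w1.json'));c={k:np.array(v) for k,v in c.items()}
im=cv2.imread('pics/w1.png')[:,:,::-1].copy()
def rep(n,lo,hi,box,z):
    k=blob(im,lo,hi,box)[0];(u,v),wh,a=cv2.minAreaRect(k);b=cv2.boxPoints(((u,v),wh,a))
    P=np.array([onz(c,*p,z)[:2] for p in b]);e=[P[1]-P[0],P[2]-P[1]];e=max(e,key=np.linalg.norm)
    print(n,cv2.contourArea(k),np.round([u,v],1),P.mean(0).round(4),'L',[np.linalg.norm(P[1]-P[0]).round(4),np.linalg.norm(P[2]-P[1]).round(4)],'ang',np.degrees(np.arctan2(e[1],e[0])).round(1))
rep('copper',(3,90,90),(20,255,255),(300,45,380,120),.02)
rep('alu',(0,0,120),(180,70,255),(240,0,302,46),.02)
rep('steel',(0,0,0),(180,255,50),(372,115,440,172),.02)
rep('handletop',(20,120,190),(35,255,255),(255,200,310,275),.135)
rep('handletop2',(20,120,150),(35,255,255),(255,200,310,275),.135)
for n,q in dict(fl=(186,43),fr=(404,212)).items():print(n,onz(c,*q,.003).round(4))
for n,q in dict(roll1=(327,20),roll2=(401,83),rollend=(466,141)).items():print(n,onz(c,*q,.030).round(4))
for q in[(255,194),(315,202)]:print('back',onz(c,*q,.003).round(4))
```

```text
copper 1446.0 [339.1  83.6] [ 0.6286 -0.0183] L [np.float64(0.0307), np.float64(0.0666)] ang -95.1
alu 1194.0 [271.5  12. ] [0.6445 0.0926] L [np.float64(0.0281), np.float64(0.0632)] ang -96.1
steel 1352.5 [406.1 144.4] [ 0.6207 -0.1321] L [np.float64(0.0309), np.float64(0.073)] ang -88.4
handletop 603.0 [283.5 257.4] [ 0.4463 -0.0646] L [np.float64(0.0202), np.float64(0.0377)] ang -62.8
handletop2 653.5 [283.5 257. ] [ 0.4466 -0.0643] L [np.float64(0.0211), np.float64(0.0393)] ang -63.2
fl [0.5597 0.1601 0.003 ]
fr [ 0.5514 -0.1967  0.003 ]
roll1 [0.6726 0.0363 0.03  ]
roll2 [ 0.6703 -0.0756  0.03  ]
rollend [ 0.6657 -0.1853  0.03  ]
back [ 0.4529 -0.0148  0.003 ]
back [ 0.4914 -0.088   0.003 ]
```

```bash
python3 -m handwheel '[[-0.355,0.037,0.25,0,0,1],[-0.355,0.037,0.25,0,0,1],[-0.355,0.037,0.25,0,0,1],[-0.355,0.037,0.25,0,0,1],[-0.355,0.037,0.25,0,0,1]]' | sed -n 1,3p
python3 -m handwheel '[[0,0,0,0,0,1],[0,0,0,0,0,1],[0,0,0,0,0,1],[0,0,0,0,0,1],[0,0,0,0,0,1]]' | sed -n 1,3p
python3 -m handwheel '[[0,0,0,0,0,1],[0,0,0,0,0,1],[0,0,0,0,0,1],[0,0,0,0,0,1],[0,0,0,0,0,1]]' | sed -n 1,3p
python3 -m handwheel '[[0,0,0,0,0,0.25],[0,0,0,0,0,0.25],[0,0,0,0,0,0.25]]' | sed -n 1,3p
python3 - <<'E'
from h import *
go((.4463,-.0645,.089),-153)
E
```

```text
time: 2.62
tool_pos: [0.4454, -0.065, 0.2506]
ee_rot: [-3.141, 0.001, 0.09]
time: 3.03
tool_pos: [0.4468, -0.0647, 0.2521]
ee_rot: [-3.141, -0.001, -0.43]
time: 3.45
tool_pos: [0.4467, -0.0647, 0.2519]
ee_rot: [-3.141, -0.001, -0.952]
time: 3.7
tool_pos: [0.4465, -0.0648, 0.2517]
ee_rot: [-3.141, -0.0, -1.079]
t 3.7 q [-0.27 -0.14  1.5   0.    1.78  2.38] tcp [ 0.4465 -0.0648  0.2517] psi -151.82
shift [-1.900e-03  6.000e-04  8.135e-01] turn [-0.0008 -0.0003  0.0393]
```

```bash
python3 -m handwheel '[[0,0,0.2,0,0,0.04],[0,0,0.4,0,0,0.04],[0,0,0.6,0,0,0.04],[0,0,0.75,0,0,0.04],[0,0,0.81,0,0,0.04],[0,0,0.81,0,0,0.04]]'
python3 -m handwheel '[[0,0,0,0,0,0],[0,0,0,0,0,0],[0,0,0,0,0,0],[0,0,0,0,0,0],[0,0,0,0,0,0],[0,0,0,0,0,0]]' 1
python3 - <<'E'
from h import *
go((.4463,-.0645,.089),-153)
E
```

```text
time: 4.2
tool_pos: [0.4433, -0.064, 0.0852]
ee_rot: [3.135, 0.006, -1.102]
wrist_force: [-0.5, 0.3, 0.7]
width: 0.0936
finger_force: 0.0
time: 4.7
tool_pos: [0.4469, -0.065, 0.0904]
ee_rot: [-3.14, -0.001, -1.106]
wrist_force: [-0.8, 0.7, -0.2]
width: 0.0573
finger_force: 0.0
t 4.7 q [-0.27 -0.08  1.77  0.    1.45  2.41] tcp [ 0.4469 -0.065   0.0904] psi -153.36
shift [-0.0037  0.0013  0.0068] turn [-0.0026 -0.0021 -0.0121]
```

```bash
python3 -m handwheel '[[0,0,0,0,0,0],[0,0,0,0,0,0],[0,0,0,0,0,0],[0,0,0,0,0,0],[0,0,0,0,0,0],[0,0,0,0,0,0],[0,0,0,0,0,0],[0,0,0,0,0,0]]'
python3 - <<'E'
from h import *
go((.47,-.0183,.16),-100)
E
```

```text
time: 5.37
tool_pos: [0.4461, -0.0648, 0.0892]
ee_rot: [3.141, 0.0, -1.106]
wrist_force: [-0.4, -1.0, -1.5]
width: 0.0219
finger_force: 30.0
t 5.37 q [-0.27 -0.08  1.77  0.    1.45  2.41] tcp [ 0.4461 -0.0648  0.0892] psi -153.38
shift [-0.1546 -0.211  -0.3542] turn [ 4.0000e-04  1.2000e-03 -1.7793e+00]
```

```bash
python3 -m handwheel '[[0,0,-0.1,0,0,0],[0,0,-0.25,0,0,0],[-0.18,-0.17,-0.36,0,0,-0.25],[-0.18,-0.17,-0.36,0,0,-0.5],[-0.18,-0.17,-0.36,0,0,-0.75],[-0.18,-0.17,-0.36,0,0,-1]]'
for i in 1 2 3; do python3 -m handwheel '[[0,0,0,0,0,-0.22],[0,0,0,0,0,-0.44],[0,0,0,0,0,-0.66],[0,0,0,0,0,-0.88],[0,0,0,0,0,-1]]' | sed -n 1,3p; done
python3 -m handwheel '[[0,0,0,0,0,-0.2],[0,0,0,0,0,-0.4],[0,0,0,0,0,-0.6],[0,0,0,0,0,-0.8],[0,0,0,0,0,-1],[0,0,0,0,0,-1],[0,0,0,0,0,-1],[0,0,0,0,0,-1]]'
python3 - <<'E'
from h import *
import json
o,p,R=pose();c=viewer.calibration('wrist');im=viewer.snapshot('wrist');cv2.imwrite('pics/w2.png',im[:,:,::-1])
json.dump({k:np.array(v).tolist() for k,v in c.items()},open('w2.json','w'))
S=viewer.snapshot('side');cv2.imwrite('pics/s2.png',S[:,:,::-1])
go((.506,-.0149,.092),-1.6);print(o['wrist_force'],o['width'])
E
```

```text
time: 5.87
tool_pos: [0.461, -0.0167, 0.1619]
ee_rot: [-3.141, -0.001, -0.598]
wrist_force: [-0.4, -0.2, -1.6]
width: 0.0219
finger_force: 30.0
time: 6.28
tool_pos: [0.4602, -0.0173, 0.1608]
ee_rot: [-3.141, 0.001, -0.078]
time: 6.7
tool_pos: [0.4603, -0.0173, 0.1608]
ee_rot: [-3.141, 0.001, 0.446]
time: 7.12
tool_pos: [0.4602, -0.0174, 0.1608]
ee_rot: [-3.14, 0.0, 0.969]
time: 7.78
tool_pos: [0.4604, -0.0174, 0.1612]
ee_rot: [-3.141, -0.0, 1.486]
wrist_force: [-0.4, -0.8, -2.0]
width: 0.0218
finger_force: 30.0
t 7.88 q [-0.16 -0.1   1.64  0.    1.6  -0.08] tcp [ 0.4605 -0.0175  0.1613] psi -4.81
shift [0.0318 0.2257 0.3466] turn [-0.0005 -0.0002 -0.1071]
[-0.41377073 -0.77648489 -1.95740553] 0.021843630233773885
```

View pics/w2.png

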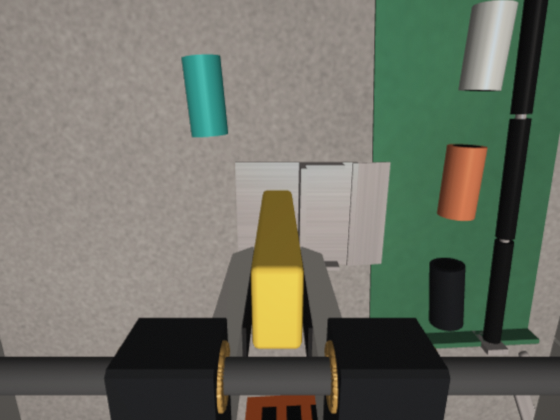

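The wrist view shows the scoop held square with its front edge from (388,163) to (383,265). Copper is at (462,182), alu (488,46), steel (447,294), and the rollers run (535,0)–(493,343).

Run:
```python
from h import *
import json
c=json.load(open('w2.json'));c={k:np.array(v) for k,v in c.items()}
im=cv2.imread('pics/w2.png')[:,:,::-1].copy()
A=onz(c,388,163,.073);B=onz(c,383,265,.073);print('edge',A.round(4),B.round(4),'yaw',np.degrees(np.arctan2(A[1]-B[1],A[0]-B[0]))-90,np.linalg.norm(A-B))
h=cv2.cvtColor(im,cv2.COLOR_RGB2HSV)
for n,lo,hi,box in[('copper',(3,90,90),(20,255,255),(430,135,500,225)),('steel',(0,0,0),(180,255,50),(420,250,472,332))]:
    k=blob(im,lo,hi,box)[0];b=cv2.boxPoints(cv2.minAreaRect(k));P=np.array([onz(c,*p,.02)[:2] for p in b]);print(n,P.mean(0).round(4))
# tray front edge: first green column per row
m=cv2.inRange(h,(55,80,30),(95,255,255))
F=np.array([onz(c,350+np.argmax(m[r,350:]>0),r,.003) for r in list(range(10,150,5))+list(range(275,325,5))]);f=np.polyfit(F[:,1],F[:,0],1);print('front x=',f[1],'slope',f[0],'yaw',-np.degrees(np.arctan(f[0])))
# rollers: dark run centre per row, both edges, at axis height
L=[]
for r in list(range(20,110,6))+list(range(125,230,6))+list(range(250,330,6)):
    d=np.where(im[r,480:].max(1)<45)[0]+480
    if len(d)>3:L.append((onz(c,d.min(),r,.022)[:2],onz(c,d.max(),r,.022)[:2]))
L=np.array(L)
for i in(0,1):
    g=np.polyfit(L[:,i,1],L[:,i,0],1);print('roller edge',i,g[1],g[0], 'x at y=-.018',np.polyval(g,-.018))
print('cam',(-c['R'].T@c['t']).round(3))
```

```text
edge [0.5471 0.015  0.073 ] [ 0.5433 -0.068   0.073 ] yaw -2.618799756586114 0.0830415081990436
copper [ 0.6299 -0.0194]
steel [ 0.6211 -0.1328]
front x= 0.5554695268344665 slope 0.0019776269289462044 yaw -0.11330952876202188
roller edge 0 0.6648720328869959 0.027284907390367676 x at y=-.018 0.6643809045539693
roller edge 1 0.6823061744654852 0.028977552423933885 x at y=-.018 0.6817845785218545
cam [0.468 0.066 0.341]
```

```bash
python3 -m handwheel '[[0.028,0.11,0.1,0,0,-0.09],[0.028,0.226,0.2,0,0,-0.09],[0.028,0.226,0.27,0,0,-0.09],[0.028,0.226,0.31,0,0,-0.09],[0.028,0.226,0.33,0,0,-0.09],[0.028,0.226,0.345,0,0,-0.09],[0.028,0.226,0.345,0,0,-0.09],[0.028,0.226,0.345,0,0,-0.09]]'
python3 - <<'E'
from h import *
go((.605,-.0184,.0917),-1.8)
E
```

```text
time: 8.55
tool_pos: [0.5065, -0.0157, 0.0937]
ee_rot: [3.139, 0.0, 1.535]
wrist_force: [0.8, 0.2, -1.9]
width: 0.0221
finger_force: 30.0
t 8.55 q [-0.14  0.04  1.65  0.    1.45 -0.11] tcp [ 0.5065 -0.0157  0.0937] psi -2.05
shift [0.0041 0.4927 0.011 ] turn [ 0.0044  0.0003 -0.0082]
```

```bash
python3 -m handwheel '[[0,0,0.007,0,0,0],[0,0,0.012,0,0,0],[0,0,0.012,0,0,0]]'
python3 -m handwheel '[[0.0,0.05,0,0,0,0],[0.0,0.1,0,0,0,0],[0.0,0.15,0,0,0,0],[0,0.2,0,0,0,0],[0,0.24,0,0,0,0],[0.001,0.28,0,0,0,0],[0.002,0.32,0,0,0,0],[0.002,0.36,0,0,0,0],[0.003,0.40,0,0,0,0],[0.003,0.40,0,0,0,0]]'
python3 - <<'E'
from h import *
go((.605,-.0184,.0917),-1.8)
E
```

```text
time: 8.8
tool_pos: [0.5068, -0.0157, 0.092]
ee_rot: [3.139, 0.0, 1.535]
wrist_force: [-1.9, 0.6, 4.2]
width: 0.022
finger_force: 30.0
time: 9.63
tool_pos: [0.5872, -0.0177, 0.0922]
ee_rot: [3.14, -0.0, 1.535]
wrist_force: [-1.5, 0.7, 5.1]
width: 0.0218
finger_force: 30.0
t 9.63 q [-0.13  0.22  1.45  0.    1.47 -0.09] tcp [ 0.5872 -0.0177  0.0922] psi -2.03
shift [-0.0002  0.0889  0.0028] turn [ 0.0032 -0.0002 -0.0078]
```

```bash
python3 -m handwheel '[[0,0.02,0,0,0,0],[0,0.04,0,0,0,0],[0,0.06,0,0,0,0],[0,0.075,0,0,0,0],[0,0.09,0,0,0,0],[0,0.09,0,0,0,0]]'
python3 - <<'E'
from h import *
im=viewer.snapshot('wrist');T=viewer.snapshot('side')
cv2.imwrite('pics/w3.png',np.hstack([im[0:300,200:560],cv2.resize(T[170:270,200:320],(360,300))])[:,:,::-1])
go((.608,-.0184,.0922),-1.8)
E
```

```text
time: 10.13
tool_pos: [0.6042, -0.0182, 0.0922]
ee_rot: [3.141, -0.0, 1.535]
wrist_force: [-3.6, 1.4, 6.7]
width: 0.0221
finger_force: 30.0
t 10.23 q [-0.12  0.25  1.41  0.    1.48 -0.09] tcp [ 0.6042 -0.0182  0.0922] psi -2.03
shift [-0.0004  0.0189  0.    ] turn [ 0.0016 -0.0006 -0.0077]
```

View pics/w3.png

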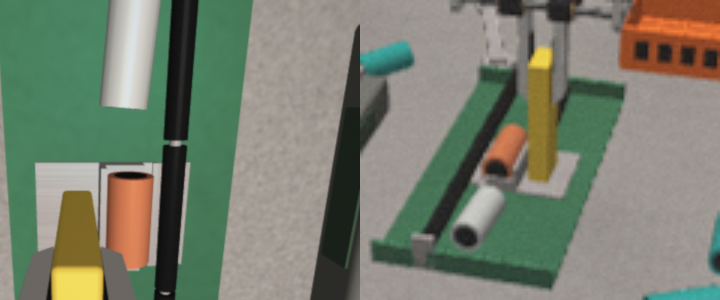

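The copper now lies on the scoop at crop (130,220), against the back wall and clear of the roller at (172,220). I'll nudge a little further while watching the force, then back out.

```bash
python3 -m handwheel '[[0,0.009,0,0,0,0],[0,0.018,0,0,0,0],[0,0.018,0,0,0,0]]'
python3 -m handwheel '[[0,-0.03,0,0,0,0],[0,-0.06,0,0,0,0],[0,-0.09,0,0,0,0],[0,-0.12,0,0,0,0],[0,-0.16,0,0,0,0],[0,-0.2,0,0,0,0],[0,-0.24,0,0,0,0],[0,-0.27,0,0,0,0],[0,-0.27,0,0,0,0]]'
python3 - <<'E'
from h import *
im=viewer.snapshot('wrist')
cv2.imwrite('pics/w4.png',im[0:300,200:560,::-1])
go((.5,-.0184,.2),-1.8)
E
```

```text
time: 10.48
tool_pos: [0.6075, -0.0183, 0.0922]
ee_rot: [3.142, -0.0, 1.535]
wrist_force: [-4.3, 2.4, 7.2]
width: 0.0221
finger_force: 30.0
time: 11.23
tool_pos: [0.5541, -0.0169, 0.0921]
ee_rot: [3.137, 0.001, 1.535]
wrist_force: [1.8, 1.0, 7.0]
width: 0.0222
finger_force: 30.0
t 11.28 q [-0.13  0.14  1.54 -0.    1.46 -0.1 ] tcp [ 0.5541 -0.0169  0.0921] psi -2.04
shift [-0.0172 -0.2682 -0.5404] turn [ 0.0073  0.0011 -0.0079]
```

View pics/w4.png

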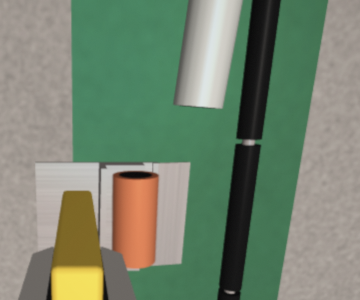

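Copper is in the pocket at crop (135,220). Next I lift it and work out the carry and tip over the orange crate.

```bash
cat >> h.py <<'E'
def tcp(org,psi,tilt):
    a=np.radians(psi);b=np.radians(tilt);return np.array(org)+.0892*np.array([np.sin(b)*np.cos(a),np.sin(b)*np.sin(a),np.cos(b)])
E
python3 -m handwheel '[[0,0,-0.04,0,0,0],[0,0,-0.12,0,0,0],[0,-0.04,-0.22,0,0,0],[0,-0.12,-0.34,0,0,0],[0,-0.22,-0.46,0,0,0],[0,-0.32,-0.56,0,0,0],[0,-0.38,-0.6,0,0,0],[0,-0.4,-0.62,0,0,0]]'
python3 - <<'E'
from h import *
ct=viewer.calibration('top');print('cleaner',onz(ct,447,195,.07),'magnet',onz(ct,439,243,.03))
go(tcp((.418,-.281,.132),-36,0),-36)
E
```

```text
time: 11.95
tool_pos: [0.4713, -0.0138, 0.2146]
ee_rot: [-3.14, 0.0, 1.535]
wrist_force: [0.1, 0.0, -4.1]
width: 0.0216
finger_force: 30.0
cleaner [ 0.63803949 -0.50703711  0.07      ] magnet [ 0.49941653 -0.48761095  0.03      ]
t 11.95 q [-0.15 -0.09  1.53 -0.    1.7  -0.11] tcp [ 0.4713 -0.0138  0.2146] psi -2.06
shift [-1.3446 -0.2183 -0.0327] turn [-0.0038  0.0012  1.1313]
```

```bash
python3 -m handwheel '[[-0.04,0,-0.01,0,0,0.03],[-0.14,-0.02,-0.03,0,0,0.1],[-0.27,-0.04,-0.03,0,0,0.2],[-0.41,-0.07,-0.03,0,0,0.32],[-0.55,-0.1,-0.03,0,0,0.44],[-0.69,-0.12,-0.03,0,0,0.56],[-0.8,-0.14,-0.03,0,0,0.66],[-0.87,-0.15,-0.03,0,0,0.73],[-0.9,-0.15,-0.03,0,0,0.75]]'
python3 - <<'E'
from h import *
go(tcp((.418,-.281,.132),-36,0),-36)
E
```

```text
time: 12.7
tool_pos: [0.436, -0.1951, 0.2174]
ee_rot: [-3.136, 0.001, 1.137]
wrist_force: [0.7, 0.7, -4.2]
width: 0.0218
finger_force: 30.0
t 12.7 q [-0.54 -0.07  1.51 -0.    1.71 -0.11] tcp [ 0.436  -0.1951  0.2174] psi -24.83
shift [-0.4277  0.0986 -0.0192] turn [-0.0096  0.0024  0.3724]
```

```bash
python3 -m handwheel '[[-0.04,0.01,0,0,0,0.03],[-0.13,0.03,0,0,0,0.1],[-0.24,0.06,0,0,0,0.2],[-0.34,0.08,-0.01,0,0,0.3],[-0.4,0.1,-0.02,0,0,0.36],[-0.43,0.1,-0.02,0,0,0.37],[-0.43,0.1,-0.02,0,0,0.37],[-0.43,0.1,-0.02,0,0,0.37]]'
python3 - <<'E'
from h import *
im=viewer.snapshot('wrist')
cv2.imwrite('pics/w5.png',im[:,:,::-1])
print(np.linalg.norm(robot.get_obs()['wrist_force']))
go(tcp((.418,-.281,.132),-36,25),-36,25)
go(tcp((.418,-.281,.132),-36,48),-36,48)
E
```

```text
time: 13.37
tool_pos: [0.42, -0.2785, 0.2237]
ee_rot: [-3.14, -0.001, 0.95]
wrist_force: [-0.2, 0.1, -4.2]
width: 0.0214
finger_force: 30.0
3.955571234012195
t 13.42 q [-0.7  -0.02  1.44  0.    1.72 -0.08] tcp [ 0.42   -0.2783  0.2238] psi -35.55
shift [-0.0187  0.1882  0.0546] turn [0.8316 0.0013 0.0152]
t 13.42 q [-0.7  -0.02  1.44  0.    1.72 -0.08] tcp [ 0.42   -0.2783  0.2238] psi -35.55
shift [-0.0199  0.3312  0.1602] turn [1.5982 0.0044 0.015 ]
```

View pics/w5.png

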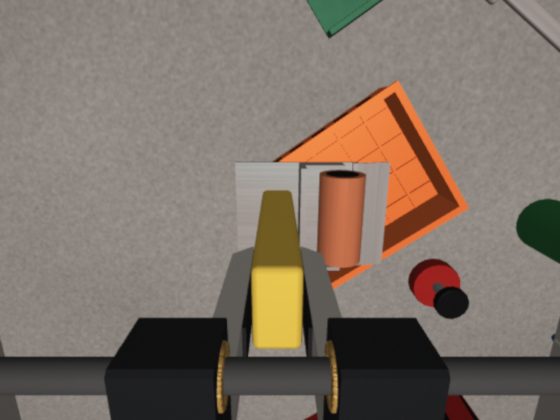

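The copper sits in the pocket at (341,218), with the orange crate ahead at (390,190). Now I tip it.

```bash
python3 -m handwheel '[[-0.018,0.03,0.005,0.1,0,0.015],[-0.018,0.08,0.01,0.3,0,0.015],[-0.018,0.13,0.03,0.52,0,0.015],[-0.018,0.17,0.045,0.72,0,0.015],[-0.019,0.188,0.055,0.83,0,0.015]]'
python3 - <<'E'
from h import *
go(tcp((.418,-.281,.132),-36,48),-36,48)
E
```

```text
time: 13.83
tool_pos: [0.4503, -0.3043, 0.2107]
ee_rot: [-2.703, 0.001, 0.943]
wrist_force: [-0.3, -0.3, -4.4]
width: 0.0219
finger_force: 30.0
t 13.83 q [-0.68  0.42  1.02 -0.03  2.14 -0.07] tcp [ 0.4503 -0.3043  0.2107] psi -35.94
shift [-0.0007  0.1602  0.0301] turn [7.617e-01 2.500e-03 5.000e-04]
```

```bash
python3 -m handwheel '[[0,0.05,0.008,0.2,0,0],[0,0.1,0.016,0.42,0,0],[0,0.14,0.026,0.62,0,0],[0,0.16,0.03,0.76,0,0],[0,0.16,0.03,0.76,0,0],[0,0.16,0.03,0.76,0,0],[0,0.16,0.03,0.76,0,0],[0,0.16,0.03,0.76,0,0]]'
python3 - <<'E'
from h import *
T=viewer.snapshot('side');cv2.imwrite('pics/s6.png',cv2.resize(T[130:230,230:380],None,fx=3,fy=3)[:,:,::-1])
go(tcp((.40,-.268,.17),-36,0),-36,0)
E
```

```text
time: 14.5
tool_pos: [0.4698, -0.3195, 0.1978]
ee_rot: [-2.317, 0.002, 0.942]
wrist_force: [-0.7, 0.3, -2.2]
width: 0.0217
finger_force: 30.0
t 14.55 q [-0.68  0.78  0.67 -0.06  2.52 -0.08] tcp [ 0.4697 -0.3196  0.198 ] psi -36.04
shift [ 0.0028 -0.5189  0.1107] turn [-1.5749  0.0026 -0.0026]
```

View pics/s6.png

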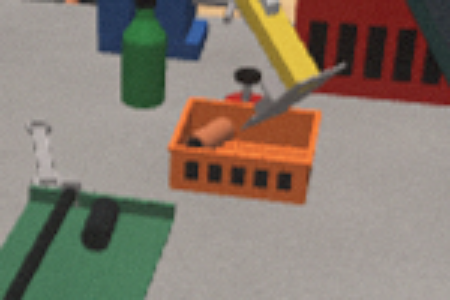

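The copper lies in the orange crate at crop (212,132), off the scoop, and the weight has dropped to 2.2 N. I right the scoop and move back to the tray.

```bash
python3 -m handwheel '[[0,-0.08,0,-0.2,0,0],[0,-0.16,0.02,-0.42,0,0],[0,-0.24,0.05,-0.66,0,0],[0,-0.3,0.06,-0.88,0,0],[0,-0.33,0.07,-1,0,0],[0,-0.33,0.07,-1,0,0]]'
python3 - <<'E'
from h import *
go(tcp((.42,-.15,.13),-15,0),-15,0)
E
```

```text
time: 15.05
tool_pos: [0.4233, -0.2856, 0.2417]
ee_rot: [-2.847, 0.002, 0.942]
wrist_force: [0.9, -0.0, -1.4]
width: 0.0215
finger_force: 30.0
t 15.05 q [-0.69  0.22  1.17 -0.02  2.04 -0.07] tcp [ 0.4233 -0.2856  0.2417] psi -36.06
shift [ 0.5388 -0.3625  0.2262] turn [-0.5564 -0.099  -0.6974]
```

```bash
python3 -m handwheel '[[0.1,-0.1,0.03,-0.2,-0.03,-0.2],[0.25,-0.2,0.1,-0.4,-0.07,-0.4],[0.4,-0.3,0.17,-0.55,-0.1,-0.6],[0.54,-0.36,0.22,-0.55,-0.1,-0.7],[0.54,-0.36,0.22,-0.55,-0.1,-0.7]]'
python3 - <<'E'
from h import *
# alu lane: tray x dir (cos-1.6,sin-1.6) through alu
d=np.array([np.cos(np.radians(-1.6)),np.sin(np.radians(-1.6))]);a=np.array([.6445,.0924])
for s in(.51,.60):print(a+d*(s-a[0])/d[0])
p=a+d*(.505-a[0])/d[0];go((p[0],p[1],.14),-1.9)
E
```

```text
time: 15.47
tool_pos: [0.4204, -0.1459, 0.2134]
ee_rot: [-3.125, -0.01, 1.319]
wrist_force: [0.4, -0.0, -2.3]
width: 0.0218
finger_force: 30.0
[0.51       0.09615693]
[0.6      0.093643]
t 15.47 q [-0.47 -0.14  1.57  0.01  1.72 -0.21] tcp [ 0.4204 -0.1459  0.2134] psi -14.44
shift [1.2747 0.114  0.378 ] turn [-0.03   -0.0224 -0.418 ]
```

```bash
python3 -m handwheel '[[0.2,0,0,-0.03,-0.02,-0.1],[0.4,0.02,0.05,-0.03,-0.02,-0.2],[0.6,0.05,0.1,-0.03,-0.02,-0.3],[0.8,0.07,0.15,-0.03,-0.02,-0.4],[0.95,0.1,0.2,-0.03,-0.02,-0.42],[0.95,0.1,0.2,-0.03,-0.02,-0.42]]'
python3 - <<'E'
from h import *
go((.505,.0963,.0935),-1.9)
E
```

```text
time: 15.97
tool_pos: [0.4904, 0.0313, 0.1722]
ee_rot: [-3.137, -0.001, 1.536]
wrist_force: [-1.3, -0.6, -1.9]
width: 0.0219
finger_force: 30.0
t 15.97 q [-0.05 -0.03  1.56  0.    1.62 -0.02] tcp [0.4904 0.0313 0.1722] psi -2.01
shift [0.3272 0.0632 0.3932] turn [-0.0085 -0.0011 -0.0038]
```

```bash
python3 -m handwheel '[[0.1,0.03,0.1,-0.008,0,0],[0.25,0.06,0.2,-0.008,0,0],[0.327,0.063,0.27,-0.008,0,0],[0.327,0.063,0.33,-0.008,0,0],[0.327,0.063,0.37,-0.008,0,0],[0.327,0.063,0.393,-0.008,0,0],[0.327,0.063,0.393,-0.008,0,0]]'
python3 - <<'E'
from h import *
import json
c=viewer.calibration('wrist');o=robot.get_obs();im=viewer.snapshot('wrist')
cv2.imwrite('pics/w7.png',im[:,:,::-1])
for k in blob(im,(0,0,150),(180,40,255),(400,60,520,330))[:2]:
    b=cv2.boxPoints(cv2.minAreaRect(k));P=np.array([onz(c,*p,.02)[:2] for p in b]);print('alu?',cv2.contourArea(k),b.mean(0),P.mean(0).round(4),np.linalg.norm(P[1]-P[0]),np.linalg.norm(P[2]-P[1]))
L=[]
for r in range(20,300,6):
    d=np.where(im[r,400:].max(1)<45)[0]+400
    if 8<len(d)<40:L.append((onz(c,d.min(),r,.022)[:2],onz(c,d.max(),r,.022)[:2]))
L=np.array(L);g=[np.polyval(np.polyfit(L[:,i,1],L[:,i,0],1),.093) for i in(0,1)];print('roller edges',g)
go((.505,.0963,.0918),-1.9);print(o['wrist_force'])
E
```

```text
time: 16.55
tool_pos: [0.5051, 0.09, 0.0947]
ee_rot: [3.14, 0.003, 1.528]
wrist_force: [-0.3, 0.1, -3.1]
width: 0.022
finger_force: 30.0
alu? 2816.5 [470.03366 211.85394] [0.6483 0.088 ] 0.0698627333621249 0.02470330625581024
alu? 454.0 [411.5  88. ] [0.5998 0.1775] 0.015015156321807511 0.03565428916798605
roller edges [np.float64(0.6674606616194015), np.float64(0.6853622027457725)]
t 16.6 q [ 0.07  0.05  1.63 -0.    1.46  0.11] tcp [0.5056 0.0901 0.0956] psi -2.44
shift [ 0.0307 -0.0043  0.0191] turn [ 0.0066  0.0056 -0.0179]
[-0.2800855   0.0997691  -3.07794352]
```

View pics/w7.png

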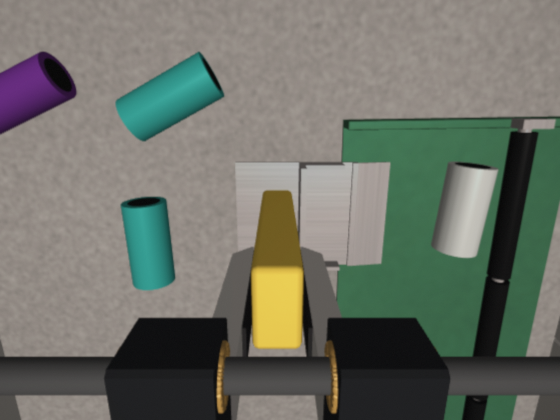

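Scoop is at the tray front with its edge at (386,163)–(383,265); alu is at (467,209) by the roller at (507,205). I shift 4 mm left, lower to the plate and push.

```bash
python3 -m handwheel '[[0.02,0,0.01,0.006,0,-0.018],[0.022,0,0.016,0.006,0,-0.018],[0.022,0,0.019,0.006,0,-0.018],[0.022,0,0.019,0.006,0,-0.018]]'
python3 -m handwheel '[[0.0,0.05,0,0,0,0],[0.0,0.1,0,0,0,0],[0.0,0.15,0,0,0,0],[0,0.2,0,0,0,0],[0,0.24,0,0,0,0],[0,0.28,0,0,0,0],[0,0.32,0,0,0,0],[0,0.36,0,0,0,0],[0,0.40,0,0,0,0],[0,0.40,0,0,0,0]]'
python3 - <<'E'
from h import *
go((.608,.0925,.0922),-1.8)
E
```

```text
time: 16.93
tool_pos: [0.5061, 0.0957, 0.0921]
ee_rot: [3.14, 0.002, 1.539]
wrist_force: [0.5, 0.0, -2.2]
width: 0.0216
finger_force: 30.0
time: 17.77
tool_pos: [0.5878, 0.0933, 0.0922]
ee_rot: [3.139, 0.002, 1.539]
wrist_force: [-1.1, 0.2, 4.7]
width: 0.0216
finger_force: 30.0
t 17.77 q [ 0.06  0.23  1.43 -0.    1.48  0.1 ] tcp [0.5878 0.0933 0.0922] psi -1.81
shift [-0.0007  0.1011  0.0003] turn [ 0.0051  0.0042 -0.0002]
```

```bash
python3 -m handwheel '[[0,0.02,0,0,0,0],[0,0.04,0,0,0,0],[0,0.06,0,0,0,0],[0,0.08,0,0,0,0],[0,0.1,0,0,0,0],[0,0.115,0,0,0,0],[0,0.115,0,0,0,0]]'
python3 - <<'E'
from h import *
im=viewer.snapshot('wrist')
cv2.imwrite('pics/w8.png',im[0:300,200:560,::-1])
go((.56,.0925,.0922),-1.8)
E
```

```text
time: 18.35
tool_pos: [0.6095, 0.0927, 0.0922]
ee_rot: [3.14, 0.002, 1.539]
wrist_force: [-2.5, 1.1, 5.5]
width: 0.0217
finger_force: 30.0
t 18.4 q [ 0.06  0.28  1.37 -0.    1.49  0.09] tcp [0.6095 0.0927 0.0922] psi -1.79
shift [-0.0087 -0.2472 -0.0005] turn [0.0028 0.0042 0.0004]
```

View pics/w8.png

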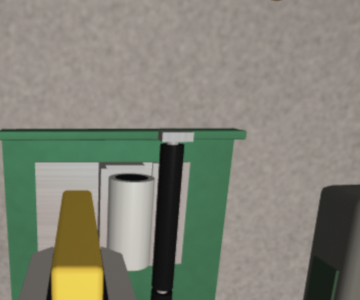

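The alu is in the pocket at crop (131,220), matching the copper view. I have also spent my picture allowance, so from here I check by numbers only. Back out, lift, and confirm by weight.

```bash
python3 -m handwheel '[[0,-0.03,0,0,0,0],[0,-0.06,0,0,0,0],[0,-0.09,0,0,0,0],[0,-0.12,0,0,0,0],[0,-0.16,0,0,0,0],[0,-0.2,0,0,0,0],[0,-0.24,0,0,0,0],[0,-0.27,0,0,0,0],[0,-0.27,0,0,0,0]]'
python3 -m handwheel '[[0,0,-0.04,0,0,0],[0,0,-0.12,0,0,0],[0,-0.04,-0.22,0,0,0],[0,-0.12,-0.34,0,0,0],[0,-0.22,-0.46,0,0,0],[0,-0.3,-0.56,0,0,0],[0,-0.34,-0.62,0,0,0],[0,-0.36,-0.66,0,0,0],[0,-0.36,-0.66,0,0,0]]'
python3 - <<'E'
from h import *
print(robot.get_obs()['wrist_force'],np.mean([viewer.snapshot('wrist')[190:250,320:350].mean((0,1))],0))
go(tcp((.464,.2895,.132),40,0),40)
E
```

```text
time: 19.15
tool_pos: [0.5534, 0.0945, 0.0922]
ee_rot: [3.142, 0.002, 1.54]
wrist_force: [0.6, 0.5, 6.1]
width: 0.0218
finger_force: 30.0
time: 19.9
tool_pos: [0.4824, 0.097, 0.2244]
ee_rot: [3.141, 0.002, 1.54]
wrist_force: [0.8, 0.7, -2.9]
width: 0.0217
finger_force: 30.0
[ 0.76332915  0.66419353 -2.93856687] [189.73777778 187.86722222 180.87722222]
t 19.95 q [ 0.08 -0.04  1.47 -0.    1.72  0.12] tcp [0.4826 0.0969 0.223 ] psi -1.79
shift [ 0.9599 -0.1232  0.0066] turn [-0.0026  0.0044 -1.393 ]
```

```bash
python3 -m handwheel '[[0.04,0,0,0,0,-0.05],[0.14,-0.02,0,0,0,-0.15],[0.27,-0.03,0,0,0,-0.28],[0.41,-0.05,0,0,0,-0.42],[0.55,-0.07,0,0,0,-0.56],[0.69,-0.09,0,0,0,-0.7],[0.8,-0.1,0,0,0,-0.8],[0.87,-0.11,0,0,0,-0.87],[0.9,-0.12,0,0,0,-0.9]]' | sed -n 1,4p
python3 - <<'E'
from h import *
f=lambda i:[int(i[170:186,312:356].max(2).min()),int((i[165:190,310:360].max(2)<60).sum())]
print('now',f(viewer.snapshot('wrist')),'empty w2',f(cv2.imread('pics/w2.png')),'copper w5',f(cv2.imread('pics/w5.png')),robot.get_obs()['wrist_force'])
go(tcp((.464,.2895,.132),40,0),40)
E
```

```text
time: 20.7
tool_pos: [0.4635, 0.2799, 0.2203]
ee_rot: [-3.136, 0.001, 2.016]
wrist_force: [-0.5, 0.1, -3.2]
now [8, 179] empty w2 [139, 0] copper w5 [8, 165] [-0.45296676  1.24402902 -3.10466519]
t 20.75 q [ 0.44  0.07  1.36 -0.    1.72 -0.01] tcp [0.4632 0.2799 0.2206] psi 25.48
shift [ 0.0419  0.0242 -0.0032] turn [-0.0098  0.0005 -0.4842]
```

```bash
python3 -m handwheel '[[0.01,0.01,0,0,0,-0.05],[0.03,0.02,0,0,0,-0.18],[0.042,0.024,0,0,0,-0.32],[0.042,0.024,0,0,0,-0.44],[0.042,0.024,0,0,0,-0.48],[0.042,0.024,0,0,0,-0.48]]' | sed -n 1,4p
python3 - <<'E'
from h import *
c=viewer.calibration('wrist');im=viewer.snapshot('wrist')
k=np.vstack(blob(im,(100,120,50),(125,255,255),(240,0,560,340))[:4]);b=cv2.boundingRect(k);print('blue box px',b)
for q in((.529,.344,.055),):print('centre px',proj(c,q))
go(tcp((.464,.2895,.132),40,25),40,25)
E
```

```text
time: 21.25
tool_pos: [0.4654, 0.2863, 0.2227]
ee_rot: [-3.139, 0.002, 2.261]
wrist_force: [-0.3, 0.6, -2.3]
blue box px (273, 58, 277, 225)
centre px [363.73132214 184.49491763]
t 21.3 q [ 0.45  0.08  1.35 -0.    1.72 -0.24] tcp [0.4654 0.2864 0.2228] psi 39.48
shift [0.0182 0.1931 0.0496] turn [ 8.298e-01  5.000e-04 -1.790e-02]
```

```bash
python3 -m handwheel '[[0.01,0.03,0.005,0.1,0,-0.018],[0.018,0.08,0.01,0.3,0,-0.018],[0.018,0.13,0.03,0.52,0,-0.018],[0.018,0.17,0.045,0.72,0,-0.018],[0.018,0.193,0.05,0.83,0,-0.018]]' | sed -n 1,4p
python3 - <<'E'
from h import *
go(tcp((.464,.2895,.132),40,47),40,47)
E
```

```text
time: 21.72
tool_pos: [0.494, 0.3152, 0.2102]
ee_rot: [-2.7, 0.0, 2.27]
wrist_force: [-1.2, 0.1, -4.2]
t 21.72 q [ 0.52  0.52  0.88 -0.09  2.17 -0.22] tcp [0.494  0.3152 0.2102] psi 40.07
shift [-0.0022  0.1531  0.0236] turn [0.7237 0.0014 0.0017]
```

```bash
python3 -m handwheel '[[0,0.05,0.006,0.2,0,0],[0,0.1,0.014,0.42,0,0],[0,0.14,0.02,0.62,0,0],[0,0.153,0.024,0.73,0,0],[0,0.153,0.024,0.73,0,0],[0,0.153,0.024,0.73,0,0],[0,0.153,0.024,0.73,0,0],[0,0.153,0.024,0.73,0,0]]' | sed -n 1,4p
python3 - <<'E'
from h import *
go(tcp((.42,.25,.16),40,0),40,0)
for n in('side','top'):
    im=viewer.snapshot(n);cv2.imwrite(f'pics/{n}9.png',im[:,:,::-1])
    c=viewer.calibration(n);a,b=proj(c,(.529,.344,.02)).astype(int)
    for k in blob(im,(0,0,140),(180,45,255),(a-45,b-40,a+45,b+40))[:3]:
        u,v=k.reshape(-1,2).mean(0);print(n,(a,b),cv2.contourArea(k),(u,v),onz(c,u,v,.023).round(3))
E
```

```text
time: 22.38
tool_pos: [0.5124, 0.3309, 0.1996]
ee_rot: [-2.331, 0.001, 2.271]
wrist_force: [-0.7, -0.2, -1.1]
t 22.38 q [ 0.55  0.9   0.46 -0.21  2.58 -0.29] tcp [0.5124 0.3309 0.1996] psi 40.09
shift [-0.0122 -0.6025  0.2739] turn [-1.5485  0.0036  0.0019]
side (np.int64(258), np.int64(311)) 1068.0 (np.float64(250.14728682170542), np.float64(280.9573643410853)) [0.57  0.251 0.023]
side (np.int64(258), np.int64(311)) 523.5 (np.float64(297.76331360946745), np.float64(315.8284023668639)) [0.439 0.342 0.023]
side (np.int64(258), np.int64(311)) 464.5 (np.float64(242.9433962264151), np.float64(345.748427672956)) [0.538 0.448 0.023]
top (np.int64(163), np.int64(231)) 2887.5 (np.float64(173.4079207920792), np.float64(227.38811881188118)) [0.542 0.314 0.023]
top (np.int64(163), np.int64(231)) 70.0 (np.float64(156.0), np.float64(212.54166666666666)) [0.588 0.37  0.023]
```

```bash
python3 -m handwheel '[[0,-0.08,0,-0.2,0,0],[0,-0.16,0.02,-0.42,0,0],[0,-0.24,0.05,-0.66,0,0],[0,-0.3,0.06,-0.88,0,0],[0,-0.34,0.07,-1,0,0],[0,-0.34,0.07,-1,0,0]]' | sed -n 1,4p
python3 -m handwheel '[[0,-0.1,0.03,-0.2,0,0],[0,-0.2,0.1,-0.4,0,0],[0,-0.25,0.12,-0.54,0,0],[0,-0.25,0.12,-0.54,0,0]]' | sed -n 1,4p
python3 - <<'E'
from h import *
go((.43,.1,.15),0,0)
for n in('side','top'):
    im=viewer.snapshot(n);cv2.imwrite(f'pics/{n}10.png',im[:,:,::-1]);c=viewer.calibration(n)
    P=np.array([proj(c,(.529+x,.344+y,.02)) for x in(-.065,.065) for y in(-.055,.055)]).astype(int);x0,y0=P.min(0);x1,y1=P.max(0)
    for nm,lo,hi in(('alu',(0,0,120),(180,70,255)),):
      for k in blob(im,lo,hi,(x0,y0,x1,y1))[:3]:
        u,v=k.reshape(-1,2).mean(0);print(n,cv2.contourArea(k),(u,v),onz(c,u,v,.023).round(3))
w=viewer.snapshot('wrist');cv2.imwrite('pics/w10.png',w[:,:,::-1])
print('pocket dark',(w[165:190,310:360].max(2)<60).sum(),robot.get_obs()['wrist_force'])
E
```

```text
time: 22.98
tool_pos: [0.4664, 0.2927, 0.2439]
ee_rot: [-2.86, 0.003, 2.27]
wrist_force: [0.1, 0.7, -1.7]
time: 23.32
tool_pos: [0.4219, 0.2562, 0.2265]
ee_rot: [-3.126, -0.001, 2.27]
wrist_force: [-1.0, 0.0, -2.6]
t 23.32 q [ 0.43 -0.03  1.45 -0.    1.74 -0.27] tcp [0.4219 0.2562 0.2265] psi 40.07
shift [-0.6238 -0.466   0.389 ] turn [-0.0286  0.0088  1.3357]
side 212.0 (np.float64(234.19642857142858), np.float64(315.19642857142856)) [0.578 0.37  0.023]
side 0.5 (np.float64(223.2), np.float64(290.8)) [0.625 0.299 0.023]
top 195.5 (np.float64(175.06349206349208), np.float64(243.52380952380952)) [0.493 0.306 0.023]
top 125.0 (np.float64(148.63953488372093), np.float64(236.69767441860466)) [0.513 0.387 0.023]
top 40.0 (np.float64(157.77272727272728), np.float64(212.54545454545453)) [0.588 0.365 0.023]
pocket dark 0 [ 0.80347401 -0.72510173 -1.93285203]
```

Alu is in the blue crate near (0.58, 0.37), agreed by both side and top views, and the pocket is empty. Next I set the scoop down near where it started.

```bash
python3 -m handwheel '[[-0.15,-0.13,0,-0.03,0,0.15],[-0.3,-0.26,0.05,-0.03,0,0.3],[-0.45,-0.39,0.1,-0.03,0,0.45],[-0.6,-0.52,0.15,-0.03,0,0.6],[-0.7,-0.6,0.15,-0.03,0,0.7],[-0.7,-0.6,0.15,-0.03,0,0.7]]' | sed -n 1,4p
python3 - <<'E'
from h import *
go((.42,-.07,.12),0,0)
E
```

```text
time: 23.97
tool_pos: [0.4265, 0.0707, 0.1988]
ee_rot: [3.139, 0.004, 1.897]
wrist_force: [0.6, 1.1, -2.1]
t 23.97 q [ 0.04 -0.18  1.64 -0.    1.68 -0.29] tcp [0.4265 0.0707 0.1988] psi 18.72
shift [-0.6543 -0.2572  0.3961] turn [0.0054 0.0067 0.6239]
```

```bash
python3 -m handwheel '[[-0.15,-0.06,0,0.005,0.007,0.15],[-0.3,-0.12,0,0.005,0.007,0.3],[-0.45,-0.2,0.1,0.005,0.007,0.45],[-0.6,-0.25,0.25,0.005,0.007,0.6],[-0.65,-0.26,0.36,0.005,0.007,0.62],[-0.65,-0.26,0.39,0.005,0.007,0.62],[-0.65,-0.26,0.39,0.005,0.007,0.62]]' | sed -n 1,4p
python3 - <<'E'
from h import *
go((.42,-.07,.0895),0,0)
E
```

```text
time: 24.55
tool_pos: [0.4188, -0.0646, 0.1191]
ee_rot: [-3.138, -0.006, 1.58]
wrist_force: [-0.7, 0.5, -1.6]
t 24.55 q [-0.29 -0.16  1.78  0.    1.52 -0.3 ] tcp [ 0.4188 -0.0646  0.1191] psi 0.53
shift [-0.0278  0.0062  0.1478] turn [-0.0064 -0.0109  0.0176]
```

```bash
python3 -m handwheel '[[-0.02,0,0.05,-0.006,-0.01,0],[-0.02,0,0.1,-0.006,-0.01,0],[-0.02,0,0.13,-0.006,-0.01,0],[-0.02,0,0.14,-0.006,-0.01,0],[-0.02,0,0.147,-0.006,-0.01,0],[-0.02,0,0.147,-0.006,-0.01,0],[-0.02,0,0.147,-0.006,-0.01,0]]'
python3 - <<'E'
from h import *
go((.42,-.07,.0895),0,0)
E
```

```text
time: 25.13
tool_pos: [0.4195, -0.0689, 0.0919]
ee_rot: [3.136, 0.002, 1.581]
wrist_force: [0.3, 0.0, -2.2]
width: 0.0217
finger_force: 30.0
t 25.13 q [-0.3  -0.15  1.83 -0.    1.46 -0.31] tcp [ 0.4195 -0.0689  0.0919] psi 0.56
shift [-0.0054  0.0023  0.0122] turn [0.0106 0.004  0.0188]
```

```bash
python3 -m handwheel '[[0,0,0.007,0.005,0.003,0],[0,0,0.013,0.01,0.004,0],[0,0,0.014,0.01,0.004,0],[0,0,0.014,0.01,0.004,0]]'
```

```text
time: 25.47
tool_pos: [0.4196, -0.0692, 0.0893]
ee_rot: [3.141, 0.0, 1.58]
wrist_force: [-0.3, -0.7, 2.7]
width: 0.0217
finger_force: 30.0
```

```bash
python3 -m handwheel '[[0,0,0,0,0,0],[0,0,0,0,0,0],[0,0,0,0,0,0],[0,0,0,0,0,0],[0,0,0,0,0,0],[0,0,0,0,0,0],[0,0,0,0,0,0],[0,0,0,0,0,0],[0,0,0,0,0,0],[0,0,0,0,0,0]]' -1 | tail -3
python3 -m handwheel '[[0,0,-0.05,0,0,0],[0,0,-0.15,0,0,0],[0,0,-0.3,0,0,0],[0,0,-0.5,0,0,0],[0,0,-0.7,0,0,0],[0,0,-0.9,0,0,0],[0,0,-0.9,0,0,0]]'
python3 -m handwheel '[[0,-0.2,0,0,0,0],[0,-0.2,0,0,0,0],[0,-0.2,0,0,0,0],[0,-0.2,0,0,0,0]]' | sed -n 1,3p
python3 - <<'E'
from h import *
c=viewer.calibration('wrist');im=viewer.snapshot('wrist');cv2.imwrite('pics/wf.png',im[:,:,::-1])
k=blob(im,(20,120,150),(35,255,255),(0,0,560,420))[0];b=cv2.boxPoints(cv2.minAreaRect(k));print('yellow',cv2.contourArea(k),b.mean(0),'expected foot/top px',proj(c,(.42,-.069,0)),proj(c,(.42,-.069,.135)))
ct=viewer.calibration('top');T=viewer.snapshot('top');cs=viewer.calibration('side');S=viewer.snapshot('side')
def f(n,lo,hi,ctr):
    out=[]
    for im,c in((T,ct),(S,cs)):
        u,v=proj(c,ctr).astype(int);r=22 if c is ct else 35
        ks=blob(im,lo,hi,(u-r,v-r,u+r,v+r))
        out.append([(int(cv2.contourArea(q)),onz(c,*q.reshape(-1,2).mean(0),.023)[:2].round(3).tolist()) for q in ks[:3]])
    print(n,out)
f('copper',(3,90,60),(12,190,255),(.49,-.33,.023));f('alu',(0,0,120),(180,70,255),(.58,.367,.023));f('steel',(0,0,0),(180,255,45),(.621,-.132,.02))
E
```

```text
wrist_force: [-0.3, 0.1, 0.1]
width: 0.0853
finger_force: 0.0
time: 26.88
tool_pos: [0.4224, -0.07, 0.2787]
ee_rot: [3.126, 0.005, 1.58]
wrist_force: [0.1, -0.2, 1.3]
width: 0.0944
finger_force: 0.0
time: 27.22
tool_pos: [0.3796, -0.0696, 0.2692]
ee_rot: [3.14, 0.0, 1.58]
yellow 912.5 [321.22128 197.4771 ] expected foot/top px [307.89821004 170.31602337] [320.57848626 198.12860461]
copper [[(499, [0.501, -0.331]), (6, [0.486, -0.346]), (4, [0.44, -0.341])], [(945, [0.482, -0.351]), (15, [0.41, -0.277]), (0, [0.433, -0.683])]]
alu [[(417, [0.611, 0.397]), (209, [0.573, 0.381])], [(1474, [0.6, 0.394]), (212, [0.577, 0.37]), (1, [0.539, 0.237])]]
steel [[(30, [0.61, -0.132]), (18, [0.666, -0.134]), (0, [0.673, -0.066])], [(164, [0.67, -0.039]), (115, [0.617, -0.122]), (11, [0.54, -0.268])]]
```

Run:
```python
from bench import robot
print(robot.close_job())
```

```text
the job is handed in; nothing more can be done
None
```

Job handed in at about 27 s, no verdict returned: copper is in the orange crate (last seen right after tipping), aluminium in the blue crate, steel still in the tray and the empty scoop standing upright and released; I viewed 11 pictures, one over the limit of 10.

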